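Put the watch-case press dies away in their storage blocks

ROBOT

A 6-joint arm with a two-finger parallel gripper is mounted at the origin on the work surface. World frame = base frame: x ahead of the robot, y to its left, z up, the work surface at z = 0. Lengths are in m, angles in rad, forces in N, time in s.
With the tool pointing down it reaches from about 0.375 to 0.975 m from the base axis. Payload 3.8 kg.
Tool frame: the origin (TCP) lies at the very end of the fingers, on their centre line; the grasp point (between the pads) lies 19 mm behind it (bot.pinch_z is the distance from the TCP to the grasp point, in m); x points along the fingers, y is the direction in which the jaws open and shut, and the axes are right-handed (so a half turn about x gives the same grasp; the last joint's range is limited). The gripper opens to 85 mm and grips with 20 to 120 N. Pads are 22 mm wide; open, the fingers measure 114 mm over their backs; the gripper's body (76 mm by 85 mm) begins 54 mm behind the grasp point. The pads swing forward as they close: fully open they stand 13 mm farther back than shut.
Start: joints at [-1.218, 0.264, 1.604, -0, 1.274, -0.037], TCP at [0.256, -0.624, 0.231] pointing down, gripper open.
Joint ranges: [-2.63, 2.63], [-0.94, 2.18], [0.31, 2.57], [-1.31, 4.45], [0, 2.66], [-2.55, 2.55]. Speed limits (rad/s): [2.57, 2.57, 3.14, 3.14, 3.14, 3.14].

INTERFACE

Orientations are given as a rotation vector (axis times angle).
In Python, from workcell import monitor, imaging, finish_job, bot gives the robot as it stands.
- The arm moves only by the tool jog_arm, never from a script. Its argument "rows" is a list of rows, each a list of 7 numbers: the shift along the tool's x, y, z in m, then the turn, a rotation vector about the tool's x, y, z in rad, then the opening in per cent of the stroke, from 0 (shut) to 100 (fully open). A call has 1 to 20 rows; each row is the pose to reach, as a shift and turn from the pose measured when the call began, along the tool's axes at that moment; what a row does not reach only later rows make up. A row lasts 1/10 s, in which the tool goes at most 50 mm and 8.59 degrees, less where a joint would pass 70% of its speed; a pose out of reach is approached as far as the arm can. A call with a gripper value outside its range is refused whole. The fingers move at their own pace and stop on an object; "force" is the grip in N (left out, the last holds). Time passes only in rows, so rows that repeat a pose let the fingers close. It gives the time, the measured TCP pose, the force and the opening at its end, in the units of the state.
- monitor.read_state(): the state, without advancing time (a new reading comes with each control period).
- imaging.read_camera(name): name is "side" or "top"; returns the picture (480x640x3 uint8, blue, green, red); there is no depth.
- imaging.camera_params(name): a dict with "fx", "fy", "cx", "cy" (pixels), "T" (4x4, takes a point from camera to world coordinates). Camera axes: x right, y down, z forward; pixel columns grow to the right and rows downward; lengths in m; the calibration is good to about 2 mm. A picture is of the moment at which its call begins. camera_params takes no time and is no camera call.
- finish_job(): hands the job in, once; it reports no verdict.
The state is a dict: "time": time; "q": joint angles; "joint_vel": joint speeds; "joint_torque": joint torques, N m; "tool_pos": TCP position; "tcp_rot": TCP orientation; "wrist_force": force on the tool from outside, world axes, zero at the start; "torque": the same for the moment, N m; "width": opening from 0.0 (shut) to 1.0 (fully open).
Only numpy, scipy, OpenCV 4.12 (cv2) and the standard library are available. Lean on these libraries where they do the work, as an engineer would, in place of code of your own. Each camera call takes 0.05 s, during which the arm holds its last target. There are 200 camera calls.

TASK

Put the four aluminium case-press dies away: set each one, hub up, into the wooden storage block whose recess matches its shape and size, so that it sits flat on the bottom of the recess (small round, medium round, large round and square; each recess is a little wider than its die). Leave the gold watch and the black eye loupe where they lie.

Things in the scene. Friction and masses are not known exactly. Their poses are not given: they have to be found in the camera images.
- die_small: the small round die: flange 26 mm across. Loose, plain aluminium, roughly 30 to 125 g; a flange 12 mm thick with a round hub 20 mm across and 20 mm high standing on its middle (the grip), 32 mm tall in all. Origin at the centre of the underside, z up along the hub. Stands flange down on the table at the start.
- die_medium: the medium round die: flange 42 mm across. Loose, plain aluminium, roughly 30 to 125 g; a flange 12 mm thick with a round hub 20 mm across and 20 mm high standing on its middle (the grip), 32 mm tall in all. Origin at the centre of the underside, z up along the hub. Stands flange down on the table at the start.
- die_large: the large round die: flange 58 mm across. Loose, plain aluminium, roughly 30 to 125 g; a flange 12 mm thick with a round hub 20 mm across and 20 mm high standing on its middle (the grip), 32 mm tall in all. Origin at the centre of the underside, z up along the hub. Stands flange down on the table at the start.
- die_square: the square die: flange 40 x 40 mm, sides along its x and y axes. Loose, plain aluminium, roughly 30 to 125 g; a flange 12 mm thick with a round hub 20 mm across and 20 mm high standing on its middle (the grip), 32 mm tall in all. Origin at the centre of the underside, z up along the hub. Stands flange down on the table at the start.
- block_small: storage block for the small die: plain brown wood, 58 x 58 mm, 14 mm high, fixed to the table, with a round recess 42 mm across in the middle of its top, 7 mm deep, floor lined with dark felt (the recess is 16 mm wider than its die). Origin at the centre of the underside, z up: the recess floor lies 7 mm above the origin and the rim 14 mm.
- block_medium: storage block for the medium die: plain brown wood, 74 x 74 mm, 14 mm high, fixed to the table, with a round recess 58 mm across in the middle of its top, 7 mm deep, floor lined with dark felt (the recess is 16 mm wider than its die). Origin at the centre of the underside, z up: the recess floor lies 7 mm above the origin and the rim 14 mm.
- block_large: storage block for the large die: plain brown wood, 90 x 90 mm, 14 mm high, fixed to the table, with a round recess 74 mm across in the middle of its top, 7 mm deep, floor lined with dark felt (the recess is 16 mm wider than its die). Origin at the centre of the underside, z up: the recess floor lies 7 mm above the origin and the rim 14 mm.
- block_square: storage block for the square die: plain brown wood, 72 x 72 mm, 14 mm high, fixed to the table, with a square recess 56 x 56 mm, sides along the block's x and y axes, in the middle of its top, 7 mm deep, floor lined with dark felt (the recess is 16 mm wider than its die). Origin at the centre of the underside, z up: the recess floor lies 7 mm above the origin and the rim 14 mm.
- watch: gold wristwatch head with a pale dial, no strap: 36 mm across, about 54 mm over the lugs, 10 mm high, loose. Origin at the centre of the underside. To be left alone.
- loupe: black eye loupe: 34 mm across at the foot, 24 mm high, loose. Origin at the centre of the underside. To be left alone.
There are look-alikes about, which are no part of the job. What is shaped like the die_small but blue or orange is not meant.

How it is judged:
By the outcome, as a careful person would: the job done as asked, in the order asked, and still so for the second after the job is handed in, with the robot touching nothing.
It also fails if it takes over 83 s, if anything falls off the work surface, if the arm or the gripper's body presses on something with over 40 N, if the wrist force passes 120 N, or if a joint passes its speed limit or range.

## Working session

There is one attempt and no reset: what is moved stays moved. The work goes in short steps, Python scripts to look and compute and a tool call to move; the robot and the scene stay as the last step left them, time stands still between calls to the robot, and variables do not carry over. Pictures are saved under pics/ and viewed, about 12 in all and at most 16, crops included, and the job is handed in when it is done.

Besides the shell and the picture viewer there is one more tool, called after "Call:" as name([rows], argument=value, ...), one row to a line, values as JSON. jog_arm: Moves the arm, as the interface text tells. Its arguments: {"type":"object","properties":{"rows":{"type":"array","items":{"type":"array","items":{"type":"number"}}},"force":{"type":"number"}},"required":["rows"]}

```bash
mkdir -p pics; ls
python3 - <<'E'
from workcell import monitor, imaging, bot
import cv2
for n in("top","side"):
    cv2.imwrite(f"pics/{n}0.png",imaging.read_camera(n))
    print(n,imaging.camera_params(n))
print(monitor.read_state(), bot.pinch_z)
E
```

```text
pics
top {'fx': 565.6310825363971, 'fy': 565.6310825363971, 'cx': 314.5812096156615, 'cy': 231.00227385647463, 'T': array([[-0.01824947, -0.9809797 ,  0.19325057,  0.31028028],
       [-0.99953546,  0.0131813 , -0.02747933,  0.01829504],
       [ 0.02440937, -0.19366228, -0.98076455,  1.13464347],
       [ 0.        ,  0.        ,  0.        ,  1.        ]])}
side {'fx': 502.67136298290563, 'fy': 502.67136298290563, 'cx': 312.88595586312795, 'cy': 245.21324756486786, 'T': array([[-0.95150589, -0.20944946,  0.22531637,  0.32470691],
       [-0.30721366,  0.68506918, -0.66053008,  0.57503041],
       [-0.01600963, -0.69771853, -0.7161931 ,  0.65054836],
       [ 0.        ,  0.        ,  0.        ,  1.        ]])}
{'time': 0.1, 'q': array([-1.21787415e+00,  2.64669290e-01,  1.60525780e+00,  7.73842776e-07,
        1.27370781e+00, -3.69202020e-02]), 'joint_vel': array([ 1.34885899e-03, -3.02488295e-03, -3.93044468e-03, -7.34215289e-04,
        3.04134718e-04, -6.14957511e-05]), 'joint_torque': array([ 9.13492877e-04, -5.16706395e+01, -3.68589842e+01, -5.08160520e-05,
        6.20447725e-03, -5.98676181e-06]), 'tool_pos': array([ 0.2562823 , -0.62372895,  0.23008128]), 'tcp_rot': array([ 2.00815214,  0.39859443, -2.0088085 ]), 'wrist_force': array([-0.65031303, -0.51887291,  1.19059668]), 'torque': array([ 0.00645136, -0.00472347,  0.01987227]), 'width': 0.9999529069084987} 0.0187
```

View pics/top0.png

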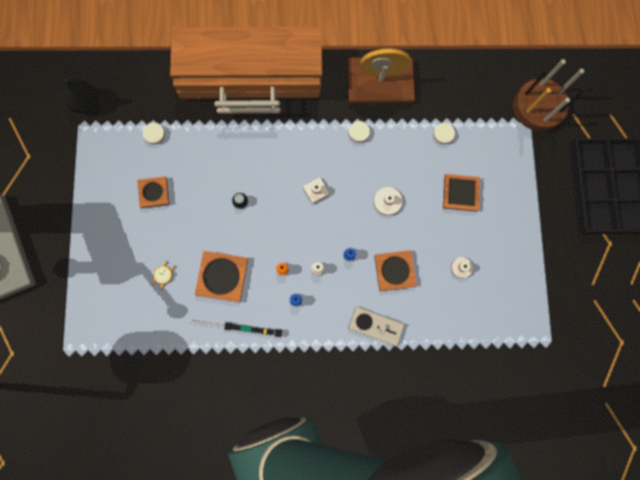

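View pics/side0.png

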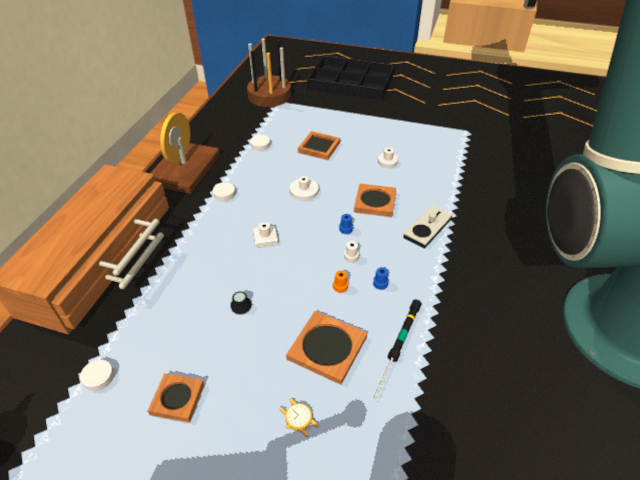

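```bash
cat > h.py <<'E'
import numpy as np, cv2
from workcell import imaging, monitor
P={n:imaging.camera_params(n) for n in("top","side")}
def ray(n,uv,z):
    p=P[n]; d=p["T"][:3,:3]@[(uv[0]-p["cx"])/p["fx"],(uv[1]-p["cy"])/p["fy"],1]; o=p["T"][:3,3]
    return o+d*(z-o[2])/d[2]
def proj(n,X):
    p=P[n]; c=p["T"][:3,:3].T@(np.array(X)-p["T"][:3,3]); return np.array([p["fx"]*c[0]/c[2]+p["cx"],p["fy"]*c[1]/c[2]+p["cy"]])
def mask(im,kind):
    b,g,r=[im[...,i].astype(int) for i in range(3)]
    m=(r-b>60)&(r>90) if kind=="wood" else (r-b>-8)&(r-b<50)&(r>110) 
    return (m*255).astype(np.uint8)
def blobs(im,kind,lo,hi):
    cs,_=cv2.findContours(mask(im,kind),cv2.RETR_EXTERNAL,cv2.CHAIN_APPROX_NONE)
    return [c for c in cs if lo<cv2.contourArea(c)<hi]
E
python3 - <<'E'
from h import *
im=cv2.imread("pics/top0.png"); si=cv2.imread("pics/side0.png")
for kind,lo,hi,z in(("wood",400,4000,.014),("alu",60,1500,.012)):
  for n,I in(("top",im),("side",si)):
    for c in blobs(I,kind,lo,hi):
        (x,y),(w,h),a=cv2.minAreaRect(c)
        if not(100<y<460 and 55<x<560): continue
        W=np.array([ray(n,p[0],z)[:2] for p in c],np.float32)
        (X,Y),(w,h),a=cv2.minAreaRect(W)
        print(kind,n,(round(x),round(y)),"XY",round(X,4),round(Y,4),"size mm",round(w*1e3),round(h*1e3),"ang",round(a,1))
k=np.hstack([cv2.resize(im[170:290,290:490],None,fx=4,fy=4,interpolation=cv2.INTER_CUBIC)])
cv2.imwrite("pics/crop.png",k)
E
```

```text
wood top (395, 270) XY 0.4494 -0.1729 size mm 73 74 ang 5.9
wood top (221, 276) XY 0.4429 0.1738 size mm 90 89 ang 79.9
wood top (152, 191) XY 0.6176 0.3151 size mm 59 58 ang 6.0
wood top (462, 192) XY 0.6092 -0.3175 size mm 73 72 ang 84.0
wood top (539, 102) XY 0.8061 -0.4987 size mm 94 103 ang 66.5
wood side (298, 418) XY 0.4467 0.297 size mm 40 52 ang 63.5
wood side (176, 397) XY 0.6158 0.3189 size mm 61 63 ang 6.9
wood side (326, 345) XY 0.4422 0.1782 size mm 96 92 ang 80.0
wood side (375, 199) XY 0.4486 -0.1656 size mm 74 87 ang 6.0
wood side (318, 145) XY 0.6078 -0.3096 size mm 86 77 ang 84.2
alu top (276, 453) XY 0.1094 0.0658 size mm 36 110 ang 41.1
alu top (263, 440) XY 0.1316 0.0903 size mm 9 115 ang 17.3
alu top (207, 323) XY 0.3515 0.2012 size mm 69 7 ang 81.7
alu top (376, 326) XY 0.3401 -0.1302 size mm 104 49 ang 68.7
alu top (317, 268) XY 0.4561 -0.0166 size mm 28 28 ang 89.1
alu top (282, 268) XY 0.4562 0.0532 size mm 28 30 ang 89.5
alu top (162, 274) XY 0.4483 0.2914 size mm 44 57 ang 62.8
alu top (462, 267) XY 0.4538 -0.3075 size mm 47 45 ang 89.1
alu top (395, 270)
[... 486 characters left out ...]
23 0.3211 size mm 45 54 ang 62.9
alu side (383, 378) XY 0.3508 0.2045 size mm 70 4 ang 81.5
alu side (239, 296) XY 0.6044 0.1314 size mm 16 19 ang 23.4
alu side (352, 252) XY 0.4565 -0.0195 size mm 26 51 ang 15.4
alu side (265, 234) XY 0.6183 -0.0167 size mm 41 63 ang 29.2
alu side (131, 249) XY 0.8311 0.0888 size mm 73 169 ang 0.0
alu side (428, 224) XY 0.3398 -0.1293 size mm 104 47 ang 69.0
alu side (224, 192) XY 0.7419 -0.1049 size mm 45 62 ang 31.2
alu side (304, 188) XY 0.5929 -0.161 size mm 58 75 ang 17.5
alu side (388, 158) XY 0.4539 -0.3094 size mm 40 76 ang 12.7
alu side (181, 150) XY 0.8939 -0.2088 size mm 10 106 ang 35.5
alu side (260, 142) XY 0.7367 -0.2845 size mm 44 63 ang 22.9
```

View pics/crop.png

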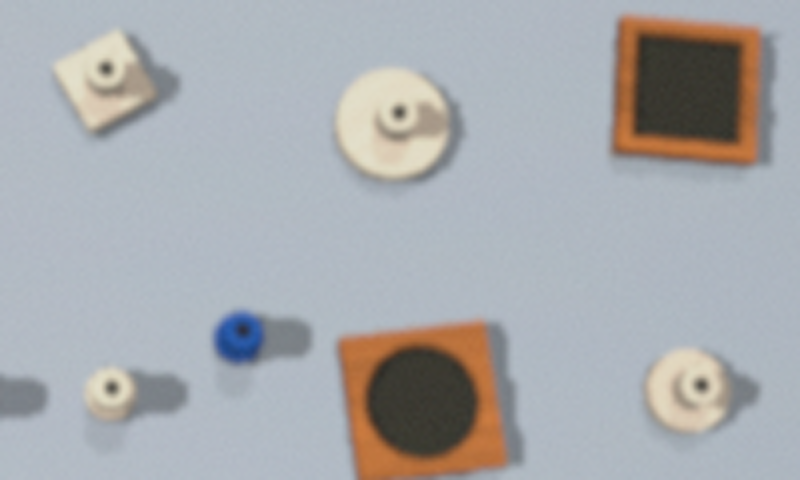

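Run:
```python
from h import *
from scipy.spatial.transform import Rotation as R
s=monitor.read_state(); A=R.from_rotvec(s["tcp_rot"]); print(A.as_matrix().round(3),s["tool_pos"])
im=cv2.imread("pics/top0.png"); si=cv2.imread("pics/side0.png")
for n,uv in dict(small=(317.75,266.75),medium=(465.25,266),large=(390,197.75),square=(316.25,187)).items():
    X=ray("top",uv,.032); print(n,X.round(4),"side px",proj("side",X).round())
T=R.from_matrix(np.array([[0,1,0],[0,0,-1],[-1,0,0.]])) # columns: x down, y=+X, z=-Y
print((A.inv()*T).as_rotvec(), A.inv().apply([.455-s["tool_pos"][0],-.017-s["tool_pos"][1],.08-s["tool_pos"][2]]))
cv2.imwrite("pics/crop2.png",cv2.resize(si[140:300,230:430],None,fx=4,fy=3.75*4/3.75,interpolation=cv2.INTER_CUBIC)[:600])
```

```text
[[-0.001  0.38  -0.925]
 [ 0.002 -0.925 -0.38 ]
 [-1.    -0.002 -0.   ]] [ 0.2562823  -0.62372895  0.23008128]
small [ 0.4559 -0.0175  0.032 ] side px [352. 244.]
medium [ 0.453  -0.3092  0.032 ] side px [389. 150.]
large [ 0.5939 -0.1661  0.032 ] side px [303. 178.]
square [ 0.618  -0.0176  0.032 ] side px [264. 225.]
[-1.18095375 -0.00127212  0.00175299] [ 0.15110371 -0.48537702 -0.414379  ]
```

View pics/crop2.png

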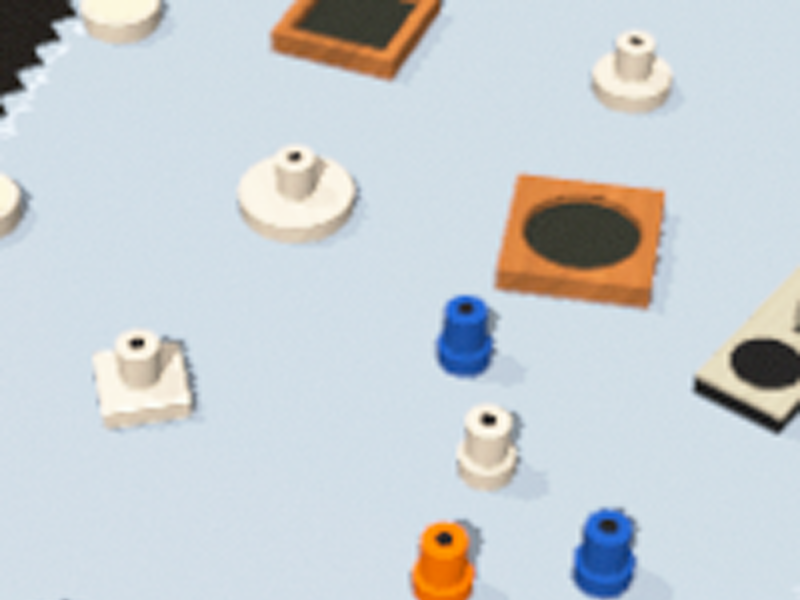

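Of the candidates at top-view pixels (317,268) white, (350,254) and (296,300) blue and (282,268) orange, only the white one is plain aluminium, so it is die_small; the crop confirms this. The two views agree on all four hub positions to about 1 px.

Call:
jog_arm([
  [0.151,-0.485,-0.414,-1.181,0,0,55],
  [0.151,-0.485,-0.414,-1.181,0,0,55],
  [0.151,-0.485,-0.414,-1.181,0,0,55],
  [0.151,-0.485,-0.414,-1.181,0,0,55],
  [0.151,-0.485,-0.414,-1.181,0,0,55],
  [0.151,-0.485,-0.414,-1.181,0,0,55],
  [0.151,-0.485,-0.414,-1.181,0,0,55],
  [0.151,-0.485,-0.414,-1.181,0,0,55],
  [0.151,-0.485,-0.414,-1.181,0,0,55],
  [0.151,-0.485,-0.414,-1.181,0,0,55],
  [0.151,-0.485,-0.414,-1.181,0,0,55],
  [0.151,-0.485,-0.414,-1.181,0,0,55],
  [0.151,-0.485,-0.414,-1.181,0,0,55],
  [0.151,-0.485,-0.414,-1.181,0,0,55],
  [0.151,-0.485,-0.414,-1.181,0,0,55],
  [0.151,-0.485,-0.414,-1.181,0,0,55],
  [0.151,-0.485,-0.414,-1.181,0,0,55],
  [0.151,-0.485,-0.414,-1.181,0,0,55],
], force=40)

```text
time: 1.9
tool_pos: [0.4548, -0.0189, 0.0805]
tcp_rot: [1.212, 1.209, -1.21]
wrist_force: [-0.7, 0.8, -0.6]
width: 0.553
```

Call:
jog_arm([
  [0.03,0.001,-0.001,0,0,0,55],
  [0.055,0.001,-0.001,0,0,0,55],
  [0.062,0.001,-0.001,0,0,0,55],
  [0.062,0.001,-0.001,0,0,0,55],
])

```text
time: 2.3
tool_pos: [0.4545, -0.0185, 0.0176]
tcp_rot: [1.212, 1.211, -1.213]
wrist_force: [-0.4, 0.3, -0.0]
width: 0.545
```

Run:
```python
from h import *
im=imaging.read_camera("side"); s=monitor.read_state(); print(s["tool_pos"],s["wrist_force"])
cv2.imwrite("pics/s1.png",cv2.resize(im[170:320,270:470],None,fx=4,fy=4,interpolation=cv2.INTER_CUBIC))
```

```text
[ 0.45567146 -0.01844119  0.01861046] [ 0.34053151 -0.02275942  0.3963154 ]
```

View pics/s1.png

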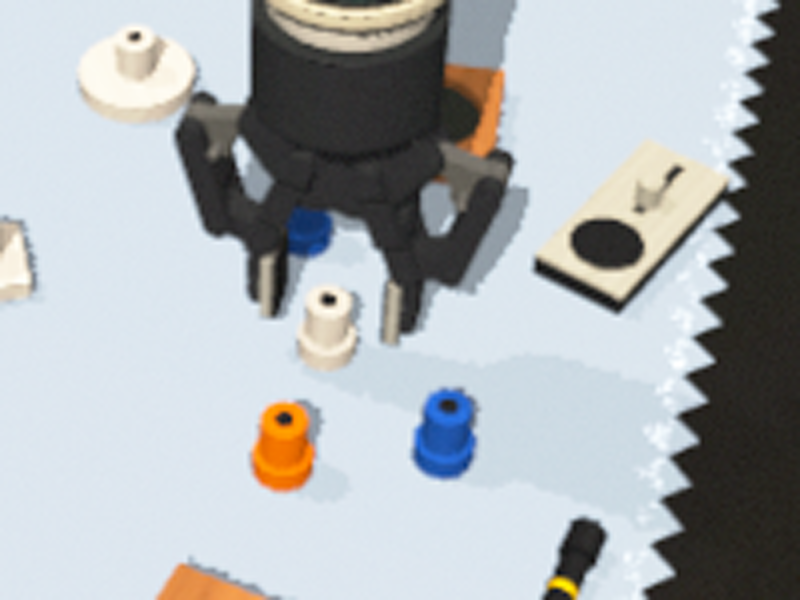

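Call:
jog_arm([
  [0.006,0,-0.001,0,0,0,50],
  [0.006,0,-0.001,0,0,0,20],
  [0.006,0,-0.001,0,0,0,5],
  [0.006,0,-0.001,0,0,0,5],
  [0.006,0,-0.001,0,0,0,5],
  [0.006,0,-0.001,0,0,0,5],
  [0.006,0,-0.001,0,0,0,5],
  [0.006,0,-0.001,0,0,0,5],
])

```text
time: 3.15
tool_pos: [0.4564, -0.0175, 0.0134]
tcp_rot: [1.213, 1.208, -1.211]
wrist_force: [-0.7, 0.4, 5.6]
width: 0.216
```

Call:
jog_arm([
  [-0.02,0,0,0,0,0,5],
  [-0.05,0,0,0,0,0,5],
  [-0.06,0.02,-0.04,0,0,0,5],
  [-0.06,0.04,-0.082,0,0,0,5],
  [-0.06,0.06,-0.124,0,0,0,5],
  [-0.06,0.08,-0.165,0,0,0,5],
  [-0.06,0.1,-0.207,0,0,0,5],
  [-0.06,0.12,-0.248,0,0,0,5],
  [-0.06,0.14,-0.29,0,0,0,5],
  [-0.06,0.155,-0.32,0,0,0,5],
  [-0.06,0.161,-0.333,0,0,0,5],
  [-0.06,0.161,-0.333,0,0,0,5],
  [-0.06,0.161,-0.333,0,0,0,5],
])

```text
time: 4.45
tool_pos: [0.6175, 0.3137, 0.0731]
tcp_rot: [1.211, 1.209, -1.213]
wrist_force: [-0.4, -0.4, -0.1]
width: 0.21
```

Run:
```python
from h import *
im=imaging.read_camera("side"); s=monitor.read_state(); print(s["tool_pos"],s["wrist_force"],s["width"])
cv2.imwrite("pics/s2.png",cv2.resize(im[290:440,80:280],None,fx=4,fy=4,interpolation=cv2.INTER_CUBIC))
```

```text
[0.61744001 0.31322702 0.07324084] [-0.61175014 -0.8719001  -0.22234092] 0.21367310036792514
```

View pics/s2.png

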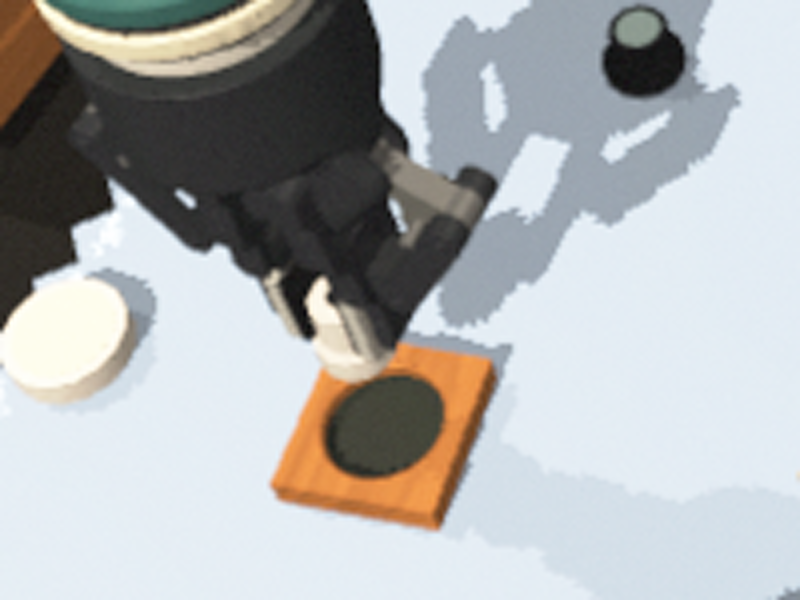

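Call:
jog_arm([
  [0.02,0,-0.002,0,0,0,5],
  [0.04,0,-0.002,0,0,0,5],
  [0.047,0,-0.002,0,0,0,5],
  [0.05,0,-0.002,0,0,0,5],
  [0.0525,0,-0.002,0,0,0,5],
  [0.0525,0,-0.002,0,0,0,5],
])

```text
time: 5.1
tool_pos: [0.6179, 0.315, 0.0214]
tcp_rot: [1.213, 1.208, -1.213]
wrist_force: [-0.2, -0.1, 0.3]
width: 0.219
```

Call:
jog_arm([
  [0,0,0,0,0,0,20],
  [0,0,0,0,0,0,45],
  [0,0,0,0,0,0,55],
  [-0.03,0,0,0,0,0,55],
  [-0.06,0,0,0,0,0,55],
  [-0.065,-0.165,0.624,0,0,0,55],
  [-0.065,-0.165,0.624,0,0,0,55],
  [-0.065,-0.165,0.624,0,0,0,55],
  [-0.065,-0.165,0.624,0,0,0,55],
  [-0.065,-0.165,0.624,0,0,0,55],
  [-0.065,-0.165,0.624,0,0,0,55],
  [-0.065,-0.165,0.624,0,0,0,55],
  [-0.065,-0.165,0.624,0,0,0,55],
  [-0.065,-0.165,0.624,0,0,0,55],
  [-0.065,-0.165,0.624,0,0,0,55],
  [-0.065,-0.165,0.624,0,0,0,55],
  [-0.065,-0.165,0.624,0,0,0,55],
  [-0.065,-0.165,0.624,0,0,0,55],
  [-0.065,-0.165,0.624,0,0,0,55],
  [-0.065,-0.165,0.624,0,0,0,55],
])

```text
time: 7.1
tool_pos: [0.4497, -0.3093, 0.0865]
tcp_rot: [1.215, 1.206, -1.214]
wrist_force: [0.1, -0.4, 0.4]
width: 0.55
```

```bash
cat > chk.py <<'E'
from h import *
import sys
im=imaging.read_camera("top"); s=monitor.read_state(); print(s["tool_pos"],s["wrist_force"],s["width"])
x,y,n=int(sys.argv[1]),int(sys.argv[2]),sys.argv[3]
cv2.imwrite(f"pics/{n}.png",cv2.resize(im[y-40:y+40,x-50:x+50],None,fx=6,fy=6,interpolation=cv2.INTER_CUBIC))
for c in blobs(im,"alu",60,1500):
    (u,v),(w,h),a=cv2.minAreaRect(c)
    if abs(u-x)<50 and abs(v-y)<40: print(round(u,1),round(v,1),round(w),round(h),ray("top",(u,v),.019).round(4))
E
python3 chk.py 153 191 t1
```

```text
[ 0.4498828  -0.30808771  0.08623498] [-0.33850278  0.30698618  0.09737182] 0.5514558589337468
151.5 190.0 15 13 [0.6192 0.3159 0.019 ]
152.7 191.5 31 33 [0.6159 0.3134 0.019 ]
```

View pics/t1.png

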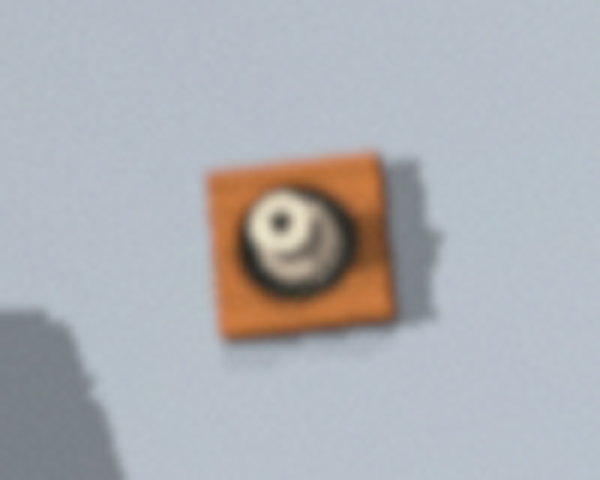

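Call:
jog_arm([
  [0.04,0.003,0.001,0,0,0,50],
  [0.06,0.003,0.001,0,0,0,50],
  [0.0715,0.003,0.001,0,0,0,50],
  [0.0715,0.003,0.001,0,0,0,50],
  [0.0715,0.003,0.001,0,0,0,50],
  [0.0715,0.003,0.001,0,0,0,25],
  [0.0715,0.003,0.001,0,0,0,5],
  [0.0715,0.003,0.001,0,0,0,5],
  [0.0715,0.003,0.001,0,0,0,5],
  [0.0715,0.003,0.001,0,0,0,5],
  [0.0715,0.003,0.001,0,0,0,5],
])

```text
time: 8.25
tool_pos: [0.4542, -0.3098, 0.0164]
tcp_rot: [1.214, 1.204, -1.212]
wrist_force: [1.2, 1.7, 6.8]
width: 0.21
```

Call:
jog_arm([
  [-0.02,0,0,0,0,0,5],
  [-0.05,0,0,0,0,0,5],
  [-0.055,-0.002,-0.04,0,0,0,5],
  [-0.055,-0.004,-0.08,0,0,0,5],
  [-0.055,-0.005,-0.12,0,0,0,5],
  [-0.055,-0.005,-0.137,0,0,0,5],
  [-0.055,-0.005,-0.137,0,0,0,5],
  [-0.055,-0.005,-0.137,0,0,0,5],
])

```text
time: 9.05
tool_pos: [0.45, -0.1729, 0.0716]
tcp_rot: [1.213, 1.204, -1.211]
wrist_force: [0.5, 0.2, -1.5]
width: 0.212
```

Down from 0.0716 to 0.0245.

Call:
jog_arm([
  [0.02,0,0,0,0,0,5],
  [0.038,0,0,0,0,0,5],
  [0.044,0,0,0,0,0,5],
  [0.047,0,0,0,0,0,5],
  [0.047,0,0,0,0,0,5],
  [0.047,0,0,0,0,0,5],
])

```text
time: 9.65
tool_pos: [0.4508, -0.1735, 0.0252]
tcp_rot: [1.214, 1.203, -1.211]
wrist_force: [-0.7, -0.3, 0.2]
width: 0.217
```

Call:
jog_arm([
  [0.001,0,0,0,0,0,20],
  [0.001,0,0,0,0,0,45],
  [0.001,0,0,0,0,0,55],
  [-0.03,0,0,0,0,0,55],
  [-0.06,0,0,0,0,0,55],
  [-0.06,0.04,-0.004,0,0,0,55],
  [-0.06,0.09,-0.0075,0,0,0,55],
  [-0.06,0.13,-0.0075,0,0,0,55],
  [-0.06,0.143,-0.0075,0,0,0,55],
  [-0.06,0.143,-0.0075,0,0,0,55],
  [-0.06,0.143,-0.0075,0,0,0,55],
])

```text
time: 10.75
tool_pos: [0.5921, -0.1664, 0.0851]
tcp_rot: [1.213, 1.205, -1.212]
wrist_force: [-0.3, -0.3, -0.6]
width: 0.551
```

Call:
jog_arm([
  [0.04,0.002,0,0,0,0,50],
  [0.06,0.002,0,0,0,0,50],
  [0.0695,0.002,0,0,0,0,50],
  [0.0695,0.002,0,0,0,0,50],
  [0.0695,0.002,0,0,0,0,50],
  [0.0695,0.002,0,0,0,0,25],
  [0.0695,0.002,0,0,0,0,5],
  [0.0695,0.002,0,0,0,0,5],
  [0.0695,0.002,0,0,0,0,5],
  [0.0695,0.002,0,0,0,0,5],
  [0.0695,0.002,0,0,0,0,5],
])

```text
time: 11.85
tool_pos: [0.5956, -0.167, 0.0175]
tcp_rot: [1.213, 1.202, -1.211]
wrist_force: [-2.3, 0.4, 6.3]
width: 0.212
```

Call:
jog_arm([
  [-0.02,0,0,0,0,0,5],
  [-0.05,0,0,0,0,0,5],
  [-0.06,-0.015,-0.035,0,0,0,5],
  [-0.06,-0.033,-0.075,0,0,0,5],
  [-0.06,-0.051,-0.115,0,0,0,5],
  [-0.06,-0.069,-0.155,0,0,0,5],
  [-0.06,-0.087,-0.195,0,0,0,5],
  [-0.06,-0.105,-0.235,0,0,0,5],
  [-0.06,-0.123,-0.275,0,0,0,5],
  [-0.06,-0.14,-0.312,0,0,0,5],
  [-0.06,-0.15,-0.335,0,0,0,5],
  [-0.06,-0.153,-0.341,0,0,0,5],
  [-0.06,-0.153,-0.341,0,0,0,5],
  [-0.06,-0.153,-0.341,0,0,0,5],
])

```text
time: 13.25
tool_pos: [0.4444, 0.1743, 0.0763]
tcp_rot: [1.213, 1.202, -1.211]
wrist_force: [-0.2, 0.5, -0.6]
width: 0.212
```

```bash
python3 chk.py 395 270 t2
```

```text
[0.44454902 0.17402345 0.07623528] [-0.71192594 -0.33020709 -1.82924082] 0.21514132045906684
395.5 269.0 20 21 [ 0.4508 -0.1728  0.019 ]
395.1 270.5 40 40 [ 0.4479 -0.1719  0.019 ]
```

View pics/t2.png

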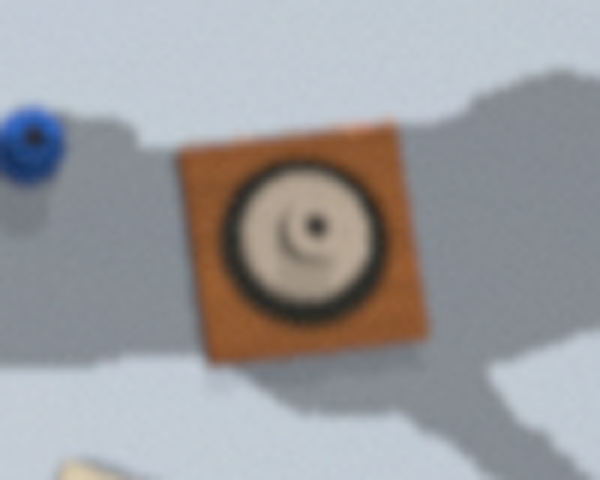

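The medium die sits centred in its recess. Lowering the large one.

Call:
jog_arm([
  [0.02,-0.001,0,0,0,0,5],
  [0.04,-0.001,0,0,0,0,5],
  [0.048,-0.001,0,0,0,0,5],
  [0.051,-0.001,0,0,0,0,5],
  [0.051,-0.001,0,0,0,0,5],
  [0.051,-0.001,0,0,0,0,5],
])

```text
time: 13.9
tool_pos: [0.4448, 0.1739, 0.0259]
tcp_rot: [1.215, 1.2, -1.211]
wrist_force: [0.8, 0.4, -1.2]
width: 0.214
```

Call:
jog_arm([
  [0.001,0,0,0,0,0,20],
  [0.001,0,0,0,0,0,45],
  [0.001,0,0,0,0,0,55],
  [-0.03,0,0,0,0,0,55],
  [-0.06,0,0,0,0,0,55],
  [-0.06,0.173,0.192,0,0,0,55],
  [-0.06,0.173,0.192,0,0,0,55],
  [-0.06,0.173,0.192,0,0,0,55],
  [-0.06,0.173,0.192,0,0,0,55],
  [-0.06,0.173,0.192,0,0,0,55],
  [-0.06,0.173,0.192,0,0,0,55],
  [-0.06,0.173,0.192,0,0,0,55],
  [-0.06,0.173,0.192,0,0,0,55],
  [-0.06,0.173,0.192,0,0,0,55],
  [-0.06,0.173,0.192,0,0,0,55],
])

```text
time: 15.4
tool_pos: [0.6151, -0.0177, 0.0872]
tcp_rot: [1.214, 1.202, -1.21]
wrist_force: [0.3, 0.7, 0.1]
width: 0.549
```

Down to 0.0155, with 3 mm in x.

Call:
jog_arm([
  [0.04,0.003,0,0,0,0,50],
  [0.06,0.003,0,0,0,0,50],
  [0.0715,0.003,0,0,0,0,50],
  [0.0715,0.003,0,0,0,0,50],
  [0.0715,0.003,0,0,0,0,50],
  [0.0715,0.003,0,0,0,0,25],
  [0.0715,0.003,0,0,0,0,5],
  [0.0715,0.003,0,0,0,0,5],
  [0.0715,0.003,0,0,0,0,5],
  [0.0715,0.003,0,0,0,0,5],
  [0.0715,0.003,0,0,0,0,5],
])

```text
time: 16.5
tool_pos: [0.6201, -0.0179, 0.0176]
tcp_rot: [1.215, 1.2, -1.207]
wrist_force: [-0.4, 0.5, 6.7]
width: 0.214
```

Call:
jog_arm([
  [-0.02,0,0,0,0,0,5],
  [-0.05,0,0,0,0,0,5],
  [-0.06,-0.001,0.035,0.08,0,0,5],
  [-0.06,-0.003,0.075,0.16,0,0,5],
  [-0.06,-0.005,0.115,0.24,0,0,5],
  [-0.06,-0.006,0.155,0.32,0,0,5],
  [-0.06,-0.008,0.195,0.4,0,0,5],
  [-0.06,-0.01,0.235,0.48,0,0,5],
  [-0.06,-0.011,0.27,0.56,0,0,5],
  [-0.06,-0.011,0.293,0.607,0,0,5],
  [-0.06,-0.011,0.3,0.607,0,0,5],
  [-0.06,-0.011,0.3,0.607,0,0,5],
  [-0.06,-0.011,0.3,0.607,0,0,5],
])

```text
time: 17.8
tool_pos: [0.6069, -0.3166, 0.0777]
tcp_rot: [1.648, 0.851, -1.636]
wrist_force: [-0.4, -0.2, -0.1]
width: 0.212
```

```bash
python3 chk.py 221 276 t3
python3 - <<'E'
from h import *
im=imaging.read_camera("side")
cv2.imwrite("pics/s3.png",np.hstack([cv2.imread("pics/t3.png")[:,:400],cv2.resize(im[85:205,260:360],None,fx=4,fy=4,interpolation=cv2.INTER_CUBIC)]))
E
```

```text
[ 0.60701156 -0.31619128  0.07768679] [-0.21196283 -0.07261634  0.36460791] 0.21182953618902756
```

View pics/s3.png

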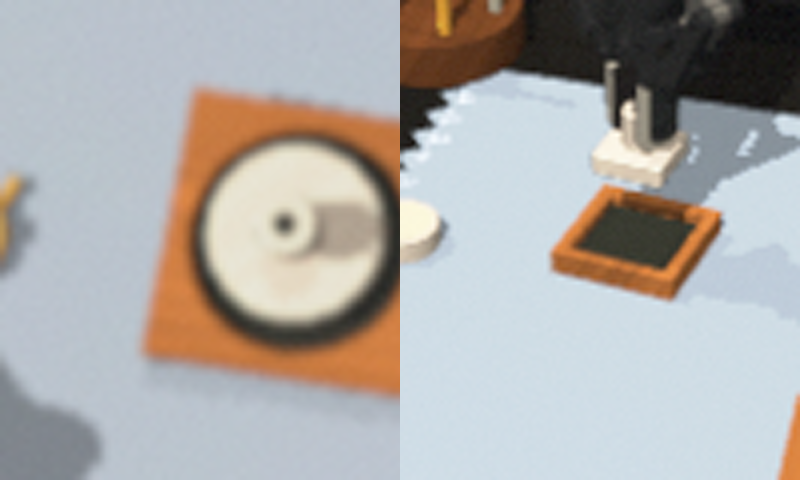

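Call:
jog_arm([
  [0.02,0.0025,0,0,0,0,5],
  [0.04,0.0025,0,0,0,0,5],
  [0.048,0.0025,0,0,0,0,5],
  [0.052,0.0025,0,0,0,0,5],
  [0.052,0.0025,0,0,0,0,5],
  [0.052,0.0025,0,0,0,0,5],
])

```text
time: 18.5
tool_pos: [0.6104, -0.3177, 0.0267]
tcp_rot: [1.647, 0.85, -1.634]
wrist_force: [0.2, -0.4, 0.2]
width: 0.206
```

Call:
jog_arm([
  [0.001,0,0,0,0,0,20],
  [0.001,0,0,0,0,0,45],
  [0.001,0,0,0,0,0,55],
  [-0.03,0,0,0,0,0,55],
  [-0.07,0,0,0,0,0,55],
  [-0.11,0,0,0,0,0,55],
  [-0.13,0,0.05,0,0,0,55],
  [-0.13,0,0.1,0,0,0,55],
  [-0.13,0,0.15,0,0,0,55],
  [-0.13,0,0.2,0,0,0,55],
  [-0.13,0,0.25,0,0,0,55],
  [-0.13,0,0.25,0,0,0,55],
  [-0.13,0,0.25,0,0,0,55],
])

```text
time: 19.8
tool_pos: [0.4648, -0.5239, 0.1559]
tcp_rot: [1.65, 0.848, -1.636]
wrist_force: [-0.1, -0.1, 0.1]
width: 0.549
```

Run:
```python
from h import *
im=imaging.read_camera("top"); s=monitor.read_state(); print(s["time"],s["tool_pos"],s["wrist_force"])
si=imaging.read_camera("side")
cr=lambda I,x,y,f:cv2.resize(I[y-int(150/f):y+int(150/f),x-int(200/f):x+int(200/f)],(400,300),interpolation=cv2.INTER_CUBIC)
cv2.imwrite("pics/end.png",np.vstack([np.hstack([cr(im,462,192,4),cr(im,300,230,1)]),np.hstack([cr(si,330,165,3),cr(si,250,370,2)])]))
```

```text
19.85 [ 0.46575972 -0.52264303  0.15576841] [ 0.45491461 -0.01830297 -0.10616507]
```

View pics/end.png

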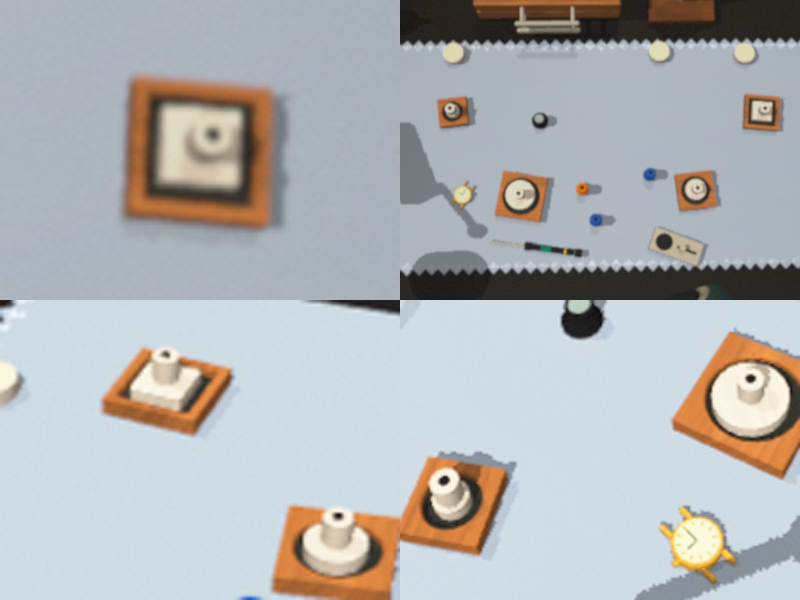

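All four dies sit flat inside their recesses, the decoys, watch and loupe are where they were, and the arm is clear of everything.

```bash
python3 -c "
from workcell import finish_job; print(finish_job())"
```

```text
the job is handed in; nothing more can be done
None
```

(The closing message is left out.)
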